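# Sort returned spare parts back into their stock drawers

## Robot

A 7-joint arm with a two-finger parallel gripper is mounted at the origin on the work surface. World frame = base frame: x ahead of the robot, y to its left, z up, the work surface at z = 0. Lengths are in m, angles in rad, forces in N, time in s.
With the tool pointing down it reaches from about 0.425 to 0.8 m from the base axis. Payload 8.3 kg.
Tool frame: the origin (TCP) lies on the centre line of the jaws, within the pads' length; the fingertips stand 19 mm ahead of it and the grasp point (between the pads) is the TCP; z points along the fingers, y is the line along which they close (so a half turn about z gives the same grasp; the last joint's range is limited). The gripper opens to 85 mm and grips with 20 to 120 N. Pads are 22 mm wide; open, the fingers measure 114 mm over their backs; the gripper's body (76 mm by 85 mm) begins 54 mm behind the grasp point. The pads swing forward as they close: fully open they stand 13 mm farther back than shut.
Start: joints at [1.093, 0.383, 0.016, 1.37, -0.006, 1.388, -0.046], TCP at [0.252, -0.572, 0.25] pointing down, gripper open.
Joint ranges: [-2.95, 2.95], [-0.25, 2.06], [-1.52, 1.56], [0.18, 2.33], [-1.44, 4.58], [0.02, 2.06], [-3.01, 3.01]. Speed limits (rad/s): [2.39, 2.39, 3.01, 3.01, 3.14, 3.14, 3.14].

## Interface

Orientations are given as a unit quaternion [w, x, y, z].
In Python, from cell import r, eyes, boxes_of, silhouettes, mark_of gives the robot as it stands.
- The arm moves only by the tool arm_command, never from a script. Its argument "commands" is a list of rows, each a list of 7 numbers: the opening, from 0 (shut) to 1 (fully open), then the shift along the tool's x, y, z in mm, then the turn, a rotation vector about the tool's x, y, z in rad. A call has 1 to 5 rows; each row shifts and turns the commanded pose from where the row before left it, along the tool's axes as they then stand; what a row does not reach is not made up. A row lasts 1/8 s, in which the tool goes at most 62.5 mm and 10.7 degrees, less where a joint would pass 70% of its speed; a pose out of reach is approached as far as the arm can. A call is refused whole if a number of a shift passes 62.5 or a number of a turn 0.188, either way. A call with a gripper value outside its range is refused whole. The fingers move at their own pace and stop on an object; "force" is the grip in N (left out, the last holds). Time passes only in rows, so rows that do not move let the fingers close. It gives the time, the measured TCP pose, the force, the opening and the grip force at its end, in the units of the state.
- r.state(): the state, without advancing time (a new reading comes with each control period).
- eyes.get_image(name): name is "scene" or "side" or "wrist"; returns the picture (420x560x3 uint8, red, green, blue); there is no depth.
- eyes.calibration(name): a dict with "fx", "fy", "cx", "cy" (pixels), "rvec" (rotation vector, rad) and "tvec" (3), from world to camera coordinates, as OpenCV has them; the wrist camera has in their place "mount" (4x4, takes a point from camera to tool coordinates, whose origin is the TCP and whose axes are the flange's). Camera axes: x right, y down, z forward; pixel columns grow to the right and rows downward; lengths in m; the calibration is good to about 2 mm. A picture is of the moment at which its call begins: read the wrist's pose just before it. calibration takes no time and is no camera call.
- r.hand_in(): hands the job in; it is judged then, once.
Trained networks look in the newest picture that a camera, given by its name, has taken for a name from the list of things; names that differ only in an ending like _2 or _b are one class to them, and where a whole thing is asked for, a point or a joint stands for the part that bears it (a point fixed in the world has none). Each returns a list of dicts, best first, with "conf" (0 to 1); they miss things now and then, are a little off and sometimes report something else, mostly with a low value. They report only what shows in the picture. A call takes as long as a camera call. They do not tell look-alikes from the thing itself.
- boxes_of(camera, label): "centre" ([x, y, z] in m, in world coordinates, good to about 4 mm: the middle of the surface that is visible of it).
- silhouettes(camera, label): "pixels" (420x560 bool, what is visible of it).
- mark_of(camera, label): "centre" ([x, y, z] in m, in world coordinates, good to about 4 mm: a listed point, or the origin of a listed thing).
The state is a dict: "clock": time; "joint_positions": joint angles; "dq": joint speeds; "joint_torque": joint torques, N m; "ee_pos": TCP position; "orientation": TCP orientation; "wrist_force": force on the tool from outside, world axes, zero at the start; "moment": the same for the moment, N m; "width": opening from 0.0 (shut) to 1.0 (fully open); "gripper_force": force on a finger pad.
Only numpy, scipy, OpenCV 4.12 (cv2) and the standard library are available. Lean on these libraries where they do the work, as an engineer would, in place of code of your own. Each camera call takes 0.05 s, during which the arm holds its last target. There are 200 camera calls.

## Task

Put the five returned spare parts away: each goes into the empty front compartment of the blue drawer whose stock behind the divider is the same kind of part - both bearings, both relays and the brass coupling. Set each one down flat on the compartment's floor, lying as it lies now, none on top of another or on a wall, without dropping any, and leave the mug and the mouse where they stand.

Things in the scene. Friction and masses are not known exactly. Their poses are not given: they have to be found in the camera images.
- bearing_a_center (a point): loose steel ball bearing with black rubber seals, a flat ring 40 mm outside diameter, 17 mm bore, 17.5 mm high, about 100 g, lying flat on the desk; this point is its centre, 8.75 mm above the underside, z along its axle axis. One of two alike
- bearing_b_center (a point): loose steel ball bearing with black rubber seals, a flat ring 40 mm outside diameter, 17 mm bore, 17.5 mm high, about 100 g, lying flat on the desk; this point is its centre, 8.75 mm above the underside, z along its axle axis. One of two alike
- relay_a_center (a point): loose plug-in relay lying on its flank: a block 36 mm long (x), 28 mm wide (y), 21.5 mm high (z), a clear cover over a red-wrapped coil with a black base at the +x end, from which a group of thin pins sticks out 6 mm more; about 35 g; this point is the centre of the block, 10.75 mm above the underside. One of two alike
- relay_b_center (a point): loose plug-in relay lying on its flank: a block 36 mm long (x), 28 mm wide (y), 21.5 mm high (z), a clear cover over a red-wrapped coil with a black base at the +x end, from which a group of thin pins sticks out 6 mm more; about 35 g; this point is the centre of the block, 10.75 mm above the underside. One of two alike
- coupling_center (a point): loose brass hexagonal pipe coupling lying on one of its flats: 36 mm long along its x (flat ends with a dark bore), 27 mm across flats (27 mm high as it lies) and 31 mm across corners (along y); about 105 g; this point is its centre, 13.5 mm above the underside
- drawer_bearing: open blue drawer lying fixed on the desk, with three bearings as fixed stock at its +x end (top at most 33 mm up). Outside 170 (x) x 130 (y) x 30 high, walls and floor 3; origin: centre of underside; 12 mm finger pull on the -x end. White divider, 3 thick, top 27 up, at x = +23.5. Front compartment before it, empty: x -82 to +22, y -62 to +62, floor 3 up. All mm
- drawer_relay: open blue drawer lying fixed on the desk, with three relays as fixed stock at its +x end (top at most 33 mm up). Outside 170 (x) x 130 (y) x 30 high, walls and floor 3; origin: centre of underside; 12 mm finger pull on the -x end. White divider, 3 thick, top 27 up, at x = +23.5. Front compartment before it, empty: x -82 to +22, y -62 to +62, floor 3 up. All mm
- drawer_coupling: open blue drawer lying fixed on the desk, with three brass couplings as fixed stock at its +x end (top at most 33 mm up). Outside 170 (x) x 130 (y) x 30 high, walls and floor 3; origin: centre of underside; 12 mm finger pull on the -x end. White divider, 3 thick, top 27 up, at x = +23.5. Front compartment before it, empty: x -82 to +22, y -62 to +62, floor 3 up. All mm
- mug_center (a point): bystander: white ceramic mug standing upright, 80 mm rim diameter, 92 mm high, handle towards its +y; this point is on its axis, 46 mm up. Leave it alone
- mouse_center (a point): bystander: black computer mouse, 100 mm (x) by 58 mm (y), 32 mm high; this point is at its centre, 16 mm up. Leave it alone
Mind the look-alikes: they are no part of the job. Leave any green, pink or purple look-alike of the part that bears bearing_b_center alone.

How it is judged:
At the end, for the whole second after the job is handed in: Every part at rest in the front compartment of its own kind's drawer: centre in drawer frame x -77..17 mm, y within 57 mm, height above drawer underside at most 16 mm (bearings, level to 0.2 rad), 21.5 mm (relays, on a flank), 20.5 mm (coupling, on a flat); speed under 0.02 m/s (x of bearing_a_center in the frame of drawer_bearing between -0.077 and 0.017 m and y of bearing_a_center in the frame of drawer_bearing between -0.057 and 0.057 m and z of each of bearing_a_center, bearing_b_center in the frame of drawer_bearing below 0.016 m and linear speed of each of bearing_a, bearing_b, relay_a, relay_b, coupling below 0.02 m/s and angle between each of bearing_a_center, bearing_b_center's own z axis and vertical below 0.2 rad and x of bearing_b_center in the frame of drawer_bearing between -0.077 and 0.017 m and y of bearing_b_center in the frame of drawer_bearing between -0.057 and 0.057 m and x of relay_a_center in the frame of drawer_relay between -0.077 and 0.017 m and y of relay_a_center in the frame of drawer_relay between -0.057 and 0.057 m and z of each of relay_a_center, relay_b_center in the frame of drawer_relay below 0.0215 m and x of relay_b_center in the frame of drawer_relay between -0.077 and 0.017 m and y of relay_b_center in the frame of drawer_relay between -0.057 and 0.057 m and x of coupling_center in the frame of drawer_coupling between -0.077 and 0.017 m and y of coupling_center in the frame of drawer_coupling between -0.057 and 0.057 m and z of coupling_center in the frame of drawer_coupling below 0.0205 m); the robot touches nothing.
It fails at once if the mug or the mouse is pushed out of its place (more than 20 mm) (distance of any of mug_center, mouse_center from where it was at the start of the episode above 0.02 m).
It fails at once if a part is dropped or thrown: it moves faster than 0.9 m/s (a fall of about 40 mm) with no finger on it ((linear speed of bearing_a above 0.9 m/s and contact force between the fingers and bearing_a below 0.05 N) or (linear speed of bearing_b above 0.9 m/s and contact force between the fingers and bearing_b below 0.05 N) or (linear speed of relay_a above 0.9 m/s and contact force between the fingers and relay_a below 0.05 N) or (linear speed of relay_b above 0.9 m/s and contact force between the fingers and relay_b below 0.05 N) or (linear speed of coupling above 0.9 m/s and contact force between the fingers and coupling below 0.05 N)).
It also fails if it takes over 120 s, if anything falls off the work surface, if the arm or the gripper's body presses on something with over 40 N, if the wrist force passes 120 N, or if a joint passes its speed limit or range.

## Working session

There is one attempt and no reset: what is moved stays moved. The work goes in short steps, Python scripts to look and compute and a tool call to move; the robot and the scene stay as the last step left them, time stands still between calls to the robot, and variables do not carry over. Pictures are saved under pics/ and viewed, at most 14 in all, crops included, and the job is handed in when it is done.

Besides the shell and the picture viewer there is one more tool, called as a command line: name --pt "numbers of a row" for each row, then --argument value for the rest. arm_command: Moves the arm, as the interface text tells. Its arguments: {"type":"object","properties":{"commands":{"type":"array"},"force":{"type":"number"}},"required":["commands"]}

```bash
mkdir -p pics; cat > h.py <<'E'
from cell import r, eyes, boxes_of, silhouettes, mark_of
import numpy as np, cv2
from scipy.spatial.transform import Rotation as R
E
python3 - <<'E'
from h import *
np.set_printoptions(precision=3,suppress=True)
s=r.state(); print(s['clock'],s['ee_pos'],s['orientation'],s['width'])
for c in ("scene","side"):
    im=eyes.get_image(c); cv2.imwrite(f"pics/{c}1.png",im[...,::-1])
    k=eyes.calibration(c); Rm=cv2.Rodrigues(np.array(k['rvec']))[0]; print(c,"campos",-Rm.T@np.array(k['tvec']),k['fx'])
    def px(p): 
        q=Rm@np.array(p)+np.array(k['tvec']); return np.round([k['fx']*q[0]/q[2]+k['cx'],k['fy']*q[1]/q[2]+k['cy']])
    for l in ["bearing_a_center","relay_a_center","coupling_center","drawer_bearing","drawer_relay","drawer_coupling","mug_center","mouse_center"]:
        for d in mark_of(c,l): print(c,l,round(d['conf'],2),np.array(d['centre']),px(d['centre']))
print(eyes.calibration("wrist")); print(r.state()['clock'])
E
```

```text
0.0 [ 0.252 -0.572  0.249] [-0.001  0.979  0.206 -0.   ] 1.0006155979732516
scene campos [1.193 0.431 0.57 ] 407.22971709783246
scene bearing_a_center 0.73 [0.429 0.231 0.01 ] [386. 233.]
scene relay_a_center 0.43 [ 0.445 -0.236  0.008] [224. 181.]
scene coupling_center 0.72 [ 0.459 -0.022  0.013] [286. 204.]
scene drawer_bearing 0.79 [ 0.679 -0.215  0.001] [167. 226.]
scene drawer_bearing 0.62 [0.689 0.001 0.001] [237. 262.]
scene drawer_relay 0.88 [ 0.691  0.188 -0.002] [314. 299.]
scene drawer_coupling 0.91 [ 0.69   0.003 -0.002] [238. 263.]
scene mug_center 0.81 [0.581 0.436 0.044] [469. 299.]
scene mouse_center 0.66 [ 0.436 -0.397  0.02 ] [183. 161.]
side campos [ 0.304 -0.77   0.656] 413.5810023354648
side bearing_a_center 0.7 [0.435 0.225 0.007] [226. 183.]
side relay_a_center 0.8 [ 0.448 -0.232  0.007] [272. 302.]
side relay_a_center 0.53 [ 0.458 -0.019  0.013] [253. 233.]
side coupling_center 0.64 [ 0.459 -0.021  0.015] [253. 233.]
side coupling_center 0.33 [ 0.434 -0.398  0.016] [290. 374.]
side drawer_bearing 0.64 [ 0.678 -0.211  0.002] [371. 274.]
side drawer_relay 0.83 [ 0.693  0.185 -0.004] [315. 180.]
side drawer_coupling 0.76 [ 0.689 -0.004  0.003] [339. 217.]
side mug_center 0.78 [0.577 0.437 0.05 ] [256. 131.]
side mug_center 0.72 [0.433 0.226 0.007] [225. 183.]
side mug_center 0.6 [ 0.434 -0.396  0.018] [290. 372.]
side mouse_center 0.69 [ 0.434 -0.395  0.013] [290. 373.]
{'fx': 314.3713113427467, 'fy': 314.3713113427467, 'cx': 275.6486339159612, 'cy': 212.21758993307628, 'mount': array([[ 0.   , -0.946, -0.326,  0.084],
       [ 1.   , -0.   ,  0.001,  0.001],
       [-0.001, -0.326,  0.946, -0.125],
       [ 0.   ,  0.   ,  0.   ,  1.   ]])}
0.9
```

View pics/scene1.png

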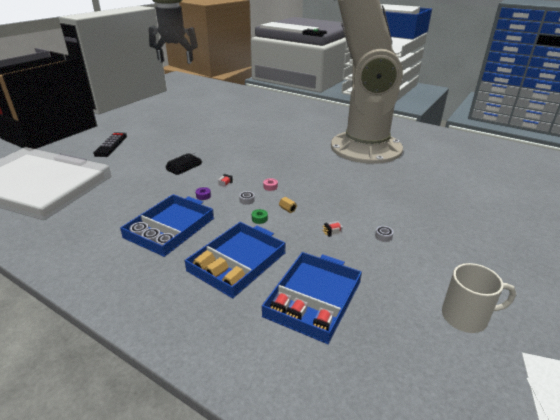

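View pics/side1.png

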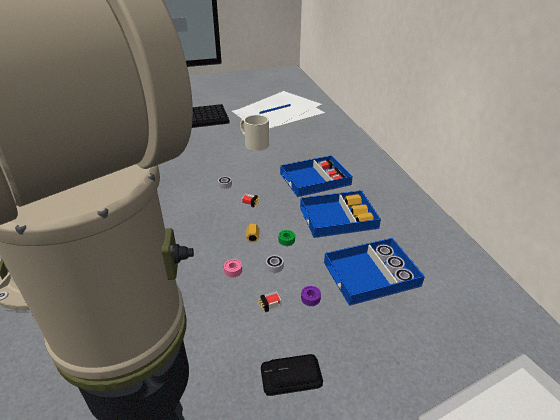

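The scene view shows the real bearings at (384,233) and (246,197). The relays are at (226,180) and (332,228), and the coupling is at (287,204). The pink (270,184), purple (203,193) and green (260,215) rings are look-alikes. The side view agrees. The drawers hold bearings (left), couplings (middle) and relays (right).

```bash
cat >> h.py <<'E'
np.set_printoptions(precision=4,suppress=True)
def pose():
    s=r.state(); w,x,y,z=s['orientation']; return np.array(s['ee_pos']),R.from_quat([x,y,z,w])
def down(yaw): # tool x at world yaw, tool z down
    return R.from_euler('z',yaw)*R.from_euler('x',np.pi)
def go(tgt,yaw,op=1,p=None,q=None,sm=60):
    """rows from the pose to a target (yaw modulo pi is up to the caller)"""
    if p is None: p,q=pose()
    tgt=np.array(tgt); qt=down(yaw); rv=(q.inv()*qt).as_rotvec()
    n=max(1,int(np.ceil(max(np.linalg.norm(tgt-p)*1000/sm,np.linalg.norm(rv)/.18))))
    for i in range(n):
        d=q.inv().apply((tgt-p)/(n-i))*1000; t=rv/n
        print([op]+[round(v) for v in d]+[round(v,3) for v in t])
        d=np.round(d); p=p+q.apply(d/1000); q=q*R.from_rotvec(np.round(t,3))
    return p,q
E
python3 - <<'E'
from h import *
go([.45,0,.33],0)
S=[]
for c in ("scene","side"):
    k=eyes.calibration(c); S.append((cv2.Rodrigues(np.array(k['rvec']))[0],np.array(k['tvec']),k))
def ray(i,u,v,h):
    Rm,t,k=S[i]; o=-Rm.T@t; d=Rm.T@np.array([(u-k['cx'])/k['fx'],(v-k['cy'])/k['fy'],1]); return (o+d*(h-o[2])/d[2])[:2]
for n,a,b,h in [("bB",(246,197),(275,263),.012),("rB",(332,228),(250,200),.012),("bA",(384,233),(225,182),.012)]: print(n,ray(0,*a,h),ray(1,*b,h))
E
```

```text
[1, 37, -40, -7, np.float64(-0.0), np.float64(-0.0), np.float64(0.038)]
[1, 36, -42, -7, np.float64(-0.0), np.float64(-0.0), np.float64(0.038)]
[1, 34, -43, -7, np.float64(-0.0), np.float64(-0.0), np.float64(0.038)]
[1, 33, -44, -7, np.float64(-0.0), np.float64(-0.0), np.float64(0.038)]
[1, 31, -46, -7, np.float64(-0.0), np.float64(-0.0), np.float64(0.038)]
[1, 29, -47, -7, np.float64(-0.0), np.float64(-0.0), np.float64(0.038)]
[1, 27, -48, -8, np.float64(-0.0), np.float64(-0.0), np.float64(0.038)]
[1, 26, -49, -7, np.float64(-0.0), np.float64(-0.0), np.float64(0.038)]
[1, 24, -49, -8, np.float64(-0.0), np.float64(-0.0), np.float64(0.038)]
[1, 22, -50, -7, np.float64(-0.0), np.float64(-0.0), np.float64(0.038)]
[1, 19, -52, -8, np.float64(-0.0), np.float64(-0.0), np.float64(0.038)]
bB [ 0.4855 -0.1284] [ 0.4819 -0.1319]
rB [0.4842 0.12  ] [0.482  0.1173]
bA [0.4358 0.2282] [0.433  0.2227]
```

arm_command --pt "1 37 -40 -7 0 0 0.038" --pt "1 36 -42 -7 0 0 0.038" --pt "1 34 -43 -7 0 0 0.038" --pt "1 33 -44 -7 0 0 0.038" --pt "1 31 -46 -7 0 0 0.038"

```text
clock: 1.52
ee_pos: [0.3423, -0.3103, 0.2858]
orientation: [0.0, 0.994, 0.112, 0.0]
wrist_force: [0.5, 0.0, 0.4]
width: 1.001
gripper_force: 0.0
```

arm_command --pt "1 29 -47 -7 0 0 0.038" --pt "1 27 -48 -8 0 0 0.038" --pt "1 26 -49 -7 0 0 0.038" --pt "1 24 -49 -8 0 0 0.038" --pt "1 22 -50 -7 0 0 0.038"

```text
clock: 2.15
ee_pos: [0.4328, -0.0507, 0.323]
orientation: [0.0, 1.0, 0.017, 0.001]
wrist_force: [-0.0, -0.9, -0.3]
width: 0.998
gripper_force: 0.0
```

arm_command --pt "1 19 -52 -8 0 0 0.038" --pt "1 0 0 0 0 0 0" --pt "1 0 0 0 0 0 0"

```text
clock: 2.52
ee_pos: [0.4496, -0.0002, 0.3303]
orientation: [0.0, 1.0, -0.001, -0.0]
wrist_force: [0.3, -0.9, 0.2]
width: 0.996
gripper_force: 0.0
```

```bash
cat >> h.py <<'E'
def wcam():
    p,q=pose(); k=eyes.calibration("wrist"); T=np.eye(4); T[:3,:3]=q.as_matrix(); T[:3,3]=p
    return k,T@np.array(k['mount'])
def wray(k,M,uv,h):
    uv=np.atleast_2d(uv).astype(float)
    d=np.c_[(uv[:,0]-k['cx'])/k['fx'],(uv[:,1]-k['cy'])/k['fy'],np.ones(len(uv))]@M[:3,:3].T
    o=M[:3,3]; return (o+d*((h-o[2])/d[:,2])[:,None])[:,:2]
H={"bearing":.0175,"relay":.0215,"coupling":.027}
def find(labels=("bearing","relay","coupling"),mn=.3):
    for l in labels:
        for d in silhouettes("wrist",l+"_a_center" if l!="coupling" else "coupling_center"):
            if d['conf']<mn: continue
            m=d['pixels'].astype(np.uint8); ys,xs=np.nonzero(m); 
            if len(xs)<20: continue
            w=wray(K,M,np.c_[xs,ys],H[l]*.7); rc=cv2.minAreaRect((w*1000).astype(np.float32))
            print(l,round(d['conf'],2),"px",xs.mean().round(),ys.mean().round(),"n",len(xs),"rect mm",np.round(rc[0],1),np.round(rc[1],1),"ang",round(rc[2],1))
def look(name):
    global K,M
    K,M=wcam(); im=eyes.get_image("wrist"); cv2.imwrite(f"pics/{name}.png",im[...,::-1]); return im
E
python3 - <<'E'
from h import *
print(pose()[0],pose()[1].as_euler('xyz'),r.state()['clock'])
look("w1"); find()
for l in ["bearing_a_center","relay_a_center","coupling_center","drawer_bearing","drawer_relay","drawer_coupling"]:
    for d in mark_of("wrist",l): print(l,round(d['conf'],2),np.array(d['centre']))
E
```

```text
[ 0.4496 -0.0002  0.3303] [ 3.1412  0.0001 -0.0028] 2.525
bearing 0.71 px 118.0 179.0 n 779 rect mm [433.2 224.4] [41.9 47.8] ang 17.4
relay 0.88 px 439.0 171.0 n 736 rect mm [ 443.8 -232.8] [43.8 36.7] ang 6.5
coupling 0.73 px 289.0 162.0 n 673 rect mm [458.6 -21.1] [41.4 33.3] ang 74.9
bearing_a_center 0.67 [0.4327 0.2209 0.0109]
relay_a_center 0.85 [ 0.4434 -0.2285  0.0087]
coupling_center 0.59 [ 0.4574 -0.0192  0.0125]
drawer_bearing 0.27 [ 0.4811 -0.1292  0.0062]
```

View pics/w1.png

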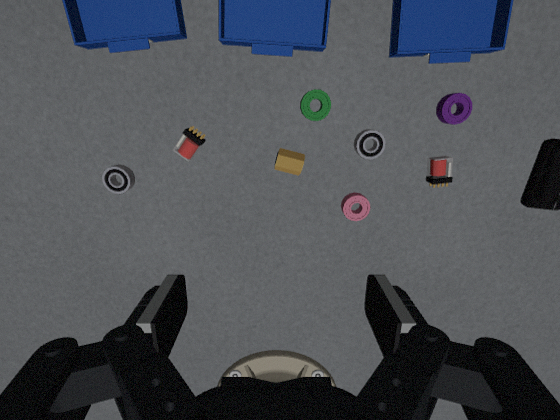

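The wrist view shows every part. The bearings are at (117,179) and (370,144). The relays are at (190,144), with pins pointing up and to the right, and at (440,170), with pins pointing down. The coupling is at (290,162) with its axis roughly horizontal. The drawer fronts run along the top edge.

```bash
python3 - <<'E'
from h import *
K,M=wcam(); im=cv2.imread("pics/w1.png")
for n,u in {"bA":(117,179),"bB":(370,144),"rB":(189,146),"rA":(440,167),"pink":(356,208),"green":(315,104),"purple":(455,109)}.items(): print(n,wray(K,M,u,.012)[0])
for n,u in {"dB":[(390,57),(494,52)],"dC":[(220,43),(326,50)],"dR":[(79,49),(186,38)]}.items():
    w=wray(K,M,u,.03); d=w[1]-w[0]; print(n,w.ravel(),"yaw",np.degrees(np.arctan2(d[0],-d[1])))
hsv=cv2.cvtColor(im,cv2.COLOR_BGR2HSV)
for n,(x,y) in {"rA":(440,170),"rB":(190,144),"cp":(290,162)}.items():
    b=hsv[y-22:y+22,x-22:x+22]; m=((b[...,1]>110)&(b[...,2]>70)).astype(np.uint8)
    ys,xs=np.nonzero(m); w=wray(K,M,np.c_[xs+x-22,ys+y-22],.02); c=w.mean(0); ev,V=np.linalg.eigh(np.cov((w-c).T)); print(n,c,len(xs),np.degrees(np.arctan2(V[1,1],V[0,1])),np.sqrt(ev)*1000, cv2.minAreaRect((w*1000).astype(np.float32)))
go([.458,-.021,.14],-.22,.8)
E
```

```text
bA [0.4333 0.2268]
bB [ 0.4816 -0.1326]
rB [0.4797 0.1189]
rA [ 0.449  -0.2352]
pink [ 0.3881 -0.1206]
green [ 0.5343 -0.0542]
purple [ 0.5273 -0.2422]
dB [ 0.5884 -0.1419  0.5935 -0.268 ] yaw 2.3045353291089583
dC [ 0.6044  0.0652  0.5964 -0.0632] yaw -3.5780997122488922
dR [0.5985 0.2367 0.6099 0.1057] yaw 4.982459336772666
rA [ 0.4469 -0.2294] 244 -166.40092353567414 [5.9677 9.6557] ((442.1747131347656, -230.3389892578125), (39.255455017089844, 23.89531707763672), 9.005413055419922)
rB [0.4814 0.1165] 305 146.62209389572686 [ 5.695  11.5377] ((484.8020324707031, 115.27826690673828), (22.093597412109375, 41.48788833618164), 53.82990646362305)
cp [ 0.4592 -0.0205] 568 76.46683982678411 [ 8.5212 10.6248] ((459.04534912109375, -20.717004776000977), (37.427513122558594, 29.625404357910156), 75.61780548095703)
[0.8, 2, 5, 48, np.float64(-0.0), np.float64(-0.0), np.float64(0.054)]
[0.8, 2, 5, 47, np.float64(-0.0), np.float64(-0.0), np.float64(0.054)]
[0.8, 3, 5, 48, np.float64(-0.0), np.float64(-0.0), np.float64(0.054)]
[0.8, 3, 5, 47, np.float64(-0.0), np.float64(-0.0), np.float64(0.054)]
```

arm_command --pt "0.8 2 5 48 0 0 0.062" --pt "0.8 2 5 47 0 0 0.062" --pt "0.8 3 5 48 0 0 0.062" --pt "0.8 3 5 47 0 0 0.062" --pt "0.8 0 0 0 0 0 0"

```text
clock: 3.65
ee_pos: [0.4552, -0.021, 0.1376]
orientation: [-0.0, 0.992, -0.125, -0.004]
wrist_force: [0.2, -0.1, 0.1]
width: 0.799
gripper_force: 0.0
```

```bash
python3 - <<'E'
from h import *
print(pose()[0],pose()[1].as_euler('xyz'))
look("w2"); find(["coupling"])
E
```

```text
[ 0.4552 -0.021   0.1376] [ 3.141   0.007  -0.2513]
coupling 0.68 px 272.0 208.0 n 1641 rect mm [459.6 -20.4] [38.7 30.1] ang 75.6
```

View pics/w2.png

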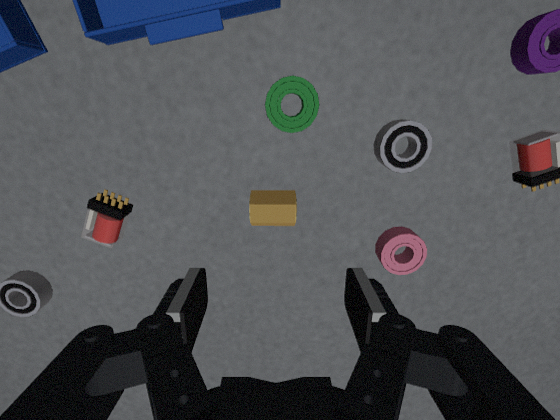

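The coupling sits squarely between the jaws at (272,208), aligned with them. I'll descend and grip its ends.

arm_command --pt "0.8 4 -2 45 0 0 0" --pt "0.8 0 0 45 0 0 0" --pt "0.8 0 0 21 0 0 0" --pt "0.8 0 0 0 0 0 0" --pt "0.1 0 0 0 0 0 0" --force 40

```text
clock: 4.38
ee_pos: [0.464, -0.0197, 0.0316]
orientation: [-0.0, 0.992, -0.125, 0.002]
wrist_force: [-0.1, -0.3, -0.6]
width: 0.606
gripper_force: 0.0
```

arm_command --pt "0.1 0 0 0 0 0 0" --pt "0.1 0 0 0 0 0 0" --pt "0.1 0 0 0 0 0 0" --pt "0.1 0 0 -20 0 0 0" --pt "0.1 0 0 -40 0 0 0"

```text
clock: 5.0
ee_pos: [0.4612, -0.0198, 0.0899]
orientation: [-0.0, 0.992, -0.125, -0.001]
wrist_force: [0.6, 0.1, -1.9]
width: 0.406
gripper_force: 41.0
```

```bash
python3 - <<'E'
from h import *
s=r.state();print(pose()[0],pose()[1].as_euler('xyz'),s['width'],s['gripper_force'],s['wrist_force'])
p,q=pose()
p,q=go([.47,0,.12],-.15,.1,p,q,50)
p,q=go([.659,0,.12],-.06,.1,p,q,50)
print(); p,q=go([.659,0,.032],-.06,.1,p,q,35)
E
```

```text
[ 0.4612 -0.0198  0.0899] [ 3.1415  0.0019 -0.251 ] 0.40567060528984783 41.02507755160332 [ 0.6089  0.0633 -1.9242]
[0.1, 4, -21, -30, np.float64(-0.0), np.float64(0.002), np.float64(-0.101)]
[0.1, 47, -7, 0, np.float64(-0.0), np.float64(-0.0), np.float64(-0.022)]
[0.1, 47, -6, 0, np.float64(-0.0), np.float64(-0.0), np.float64(-0.022)]
[0.1, 47, -5, 0, np.float64(-0.0), np.float64(-0.0), np.float64(-0.022)]
[0.1, 46, -4, 0, np.float64(-0.0), np.float64(-0.0), np.float64(-0.022)]

[0.1, 0, 0, 29, np.float64(0.0), np.float64(-0.0), np.float64(-0.001)]
[0.1, 0, 0, 29, np.float64(0.0), np.float64(-0.0), np.float64(-0.001)]
[0.1, 0, 0, 30, np.float64(0.0), np.float64(-0.0), np.float64(-0.001)]
```

arm_command --pt "0.1 4 -21 -30 0 0 -0.1" --pt "0.1 47 -7 0 0 0 -0.022" --pt "0.1 47 -6 0 0 0 -0.022" --pt "0.1 47 -5 0 0 0 -0.022" --pt "0.1 46 -4 0 0 0 -0.022"

```text
clock: 5.62
ee_pos: [0.6613, -0.0011, 0.1205]
orientation: [0.0, 1.0, -0.031, 0.001]
wrist_force: [0.6, -0.1, -0.9]
width: 0.406
gripper_force: 41.1
```

arm_command --pt "0.1 0 0 0 0 0 0" --pt "0.1 0 0 0 0 0 0" --pt "0.1 0 0 0 0 0 0"

```text
clock: 6.0
ee_pos: [0.6588, -0.0007, 0.1201]
orientation: [0.0, 1.0, -0.031, 0.0]
wrist_force: [-0.0, 0.8, -1.1]
width: 0.408
gripper_force: 41.1
```

```bash
python3 - <<'E'
from h import *
s=r.state();print(pose()[0],pose()[1].as_euler('xyz'),s['width'],s['gripper_force'],s['wrist_force'])
look("w3"); 
for l in ["drawer_bearing","drawer_relay","drawer_coupling"]:
    for d in mark_of("wrist",l): print(l,round(d['conf'],2),np.array(d['centre']))
E
```

```text
[ 0.6588 -0.0007  0.1201] [ 3.1413 -0.0004 -0.063 ] 0.40773524200672406 41.05964060872793 [-0.0189  0.7733 -1.0686]
drawer_bearing 0.94 [ 0.6812 -0.2073 -0.001 ]
drawer_relay 0.78 [0.6905 0.1864 0.0018]
drawer_coupling 0.6 [ 0.6905 -0.0026 -0.001 ]
```

View pics/w3.png

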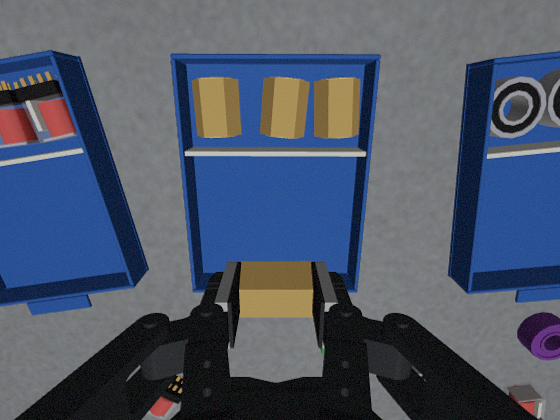

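The held coupling is centred over its drawer at about (276,290), clear of the divider at row 153. I'll lower it and release.

arm_command --pt "0.1 0 0 40 0 0 0" --pt "0.1 0 0 30 0 0 0" --pt "0.1 0 0 12 0 0 0" --pt "0.1 0 0 4 0 0 0" --pt "0.1 0 0 1 0 0 0"

```text
clock: 6.82
ee_pos: [0.6595, -0.0008, 0.0345]
orientation: [0.0, 0.999, -0.032, 0.0]
wrist_force: [-9.4, -1.7, 12.9]
width: 0.409
gripper_force: 42.6
```

arm_command --pt "0.1 0 0 0 0 0 0" --pt "0.65 0 0 0 0 0 0" --pt "0.65 0 0 0 0 0 0" --pt "0.65 0 0 0 0 0 0"

```text
clock: 7.32
ee_pos: [0.6597, -0.0006, 0.0326]
orientation: [-0.0, 1.0, -0.032, 0.0]
wrist_force: [0.0, -0.6, -0.6]
width: 0.652
gripper_force: 0.0
```

arm_command --pt "0.65 0 0 -30 0 0 0" --pt "0.65 0 0 -40 0 0 0" --pt "0.65 0 0 -40 0 0 0" --pt "0.65 0 0 0 0 0 0"

```text
clock: 7.82
ee_pos: [0.6618, -0.0002, 0.1467]
orientation: [-0.0, 0.999, -0.032, 0.004]
wrist_force: [0.5, 0.8, 0.1]
width: 0.651
gripper_force: 0.0
```

```bash
python3 - <<'E'
from h import *
s=r.state();print(pose()[0],pose()[1].as_euler('xyz'),s['width'],s['wrist_force'])
look("w4"); find(["coupling"])
p,q=go([.48,.118,.145],-.58,.75)
E
```

```text
[ 0.6618 -0.0002  0.1467] [-3.1408 -0.0072 -0.0632] 0.6510892076584817 [0.4714 0.7687 0.1167]
coupling 0.88 px 276.0 218.0 n 1517 rect mm [654.5  -1.5] [39. 30.] ang 86.4
[0.75, -47, -27, -1, np.float64(-0.0), np.float64(-0.0), np.float64(0.129)]
[0.75, -50, -20, -1, np.float64(-0.0), np.float64(-0.0), np.float64(0.129)]
[0.75, -52, -14, 0, np.float64(-0.0), np.float64(-0.0), np.float64(0.129)]
[0.75, -53, -8, -1, np.float64(-0.0), np.float64(-0.0), np.float64(0.129)]
```

arm_command --pt "0.75 -47 -27 -1 0 0 0.129" --pt "0.75 -50 -20 -1 0 0 0.129" --pt "0.75 -52 -14 0 0 0 0.129" --pt "0.75 -53 -8 0 0 0 0.129" --pt "0.75 0 0 0 0 0 0"

```text
clock: 8.55
ee_pos: [0.476, 0.121, 0.1432]
orientation: [0.001, 0.959, -0.283, -0.001]
wrist_force: [-0.4, 0.7, -0.4]
width: 0.747
gripper_force: 0.0
```

```bash
cat >> h.py <<'E'
def col(u,v,s,h=.015):
    im=cv2.imread("pics/%s.png"%NAME); b=cv2.cvtColor(im,cv2.COLOR_BGR2HSV)[v-s:v+s,u-s:u+s]
E
sed -i '/^def col/,$d' h.py
python3 - <<'E'
from h import *
print(pose()[0],pose()[1].as_euler('xyz'))
im=look("w5"); find(["relay"])
for d in mark_of("wrist","relay_a_center"): print(d['conf'],d['centre'])
cv2.imwrite("pics/w5c.png",im[60:330,120:440,::-1])
E
```

```text
[0.476  0.121  0.1432] [ 3.1394  0.0022 -0.5746]
relay 0.65 px 248.0 8.0 n 752 rect mm [606.8  55.6] [35.9 15.1] ang 57.1
```

View pics/w5c.png

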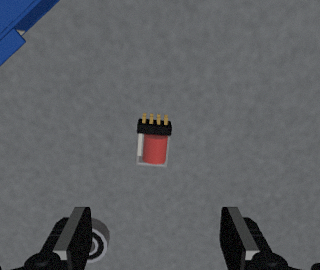

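The relay is square to the jaws, with its block centre at full-image pixel (274,203) and its pins pointing away from the camera's lower edge.

```bash
python3 - <<'E'
from h import *
K,M=wcam(); c=wray(K,M,[(274,203)],.018)[0]; print(c)
p,q=go([*c,.027],-.58,.75,sm=42)
E
```

```text
[0.4864 0.1143]
[0.75, 2, 0, 39, np.float64(0.0), np.float64(0.0), np.float64(0.0)]
[0.75, 3, 0, 39, np.float64(0.0), np.float64(0.0), np.float64(0.0)]
[0.75, 2, -1, 39, np.float64(0.0), np.float64(0.0), np.float64(0.0)]
```

arm_command --pt "0.75 1 0 45 0 0 0" --pt "0.75 1 0 45 0 0 0" --pt "0.75 0 0 27 0 0 0" --pt "0.75 0 0 0 0 0 0" --pt "0.1 0 0 0 0 0 0" --force 30

```text
clock: 9.32
ee_pos: [0.4825, 0.1171, 0.028]
orientation: [-0.0, 0.958, -0.286, 0.0]
wrist_force: [-0.7, -0.0, 0.8]
width: 0.557
gripper_force: 0.0
```

arm_command --pt "0.1 0 0 0 0 0 0" --pt "0.1 0 0 0 0 0 0" --pt "0.1 0 0 0 0 0 0" --pt "0.1 0 0 0 0 0 0"

```text
clock: 9.82
ee_pos: [0.4828, 0.1174, 0.0288]
orientation: [-0.001, 0.958, -0.286, 0.001]
wrist_force: [-0.5, -1.8, 5.8]
width: 0.322
gripper_force: 29.4
```

arm_command --pt "0.1 0 0 -30 0 0 0" --pt "0.1 0 0 -60 0 0 0" --pt "0.1 0 0 0 0 0 0"

```text
clock: 10.2
ee_pos: [0.4846, 0.1184, 0.1224]
orientation: [-0.002, 0.958, -0.285, 0.004]
wrist_force: [0.2, 0.8, -0.9]
width: 0.321
gripper_force: 29.3
```

```bash
python3 - <<'E'
from h import *
s=r.state();print(pose()[0],pose()[1].as_euler('xyz'),s['width'],s['gripper_force'])
th=.087; D=np.array([.691,.187]); 
def at(x,y): return D+R.from_euler('z',th).as_matrix()[:2,:2]@np.array([x,y])/1000
print(at(-52,12),at(-4,-12))
p,q=go([*at(-52,12),.12],.087,.1,sm=50)
E
```

```text
[0.4846 0.1184 0.1224] [-3.1352 -0.007  -0.579 ] 0.3208835786113947 29.340646862983704
[0.6382 0.1944] [0.6881 0.1747]
[0.1, 22, -37, 1, np.float64(-0.001), np.float64(-0.002), np.float64(-0.166)]
[0.1, 27, -33, 1, np.float64(-0.001), np.float64(-0.002), np.float64(-0.166)]
[0.1, 33, -28, 1, np.float64(-0.001), np.float64(-0.002), np.float64(-0.166)]
[0.1, 36, -22, 0, np.float64(-0.001), np.float64(-0.002), np.float64(-0.166)]
```

arm_command --pt "0.1 20 -35 1 0 0 -0.166" --pt "0.1 25 -32 1 0 0 -0.166" --pt "0.1 31 -27 0 0 0 -0.166" --pt "0.1 35 -22 0 0 0 -0.166" --pt "0.1 0 0 0 0 0 0"

```text
clock: 10.82
ee_pos: [0.6275, 0.1938, 0.1136]
orientation: [-0.001, 0.999, 0.044, -0.001]
wrist_force: [-0.2, 0.5, -0.3]
width: 0.322
gripper_force: 29.3
```

arm_command --pt "0.1 0 0 0 0 0 0"

```text
clock: 10.95
ee_pos: [0.6257, 0.1924, 0.1145]
orientation: [0.0, 0.999, 0.042, -0.001]
wrist_force: [-0.3, -0.7, 0.3]
width: 0.321
gripper_force: 29.3
```

```bash
python3 - <<'E'
from h import *
s=r.state();print(pose()[0],pose()[1].as_euler('xyz'),s['width'],s['gripper_force'])
look("w6")
E
```

```text
[0.6257 0.1924 0.1145] [3.1414 0.0016 0.0837] 0.3213800042141832 29.334743320941925
```

View pics/w6.png

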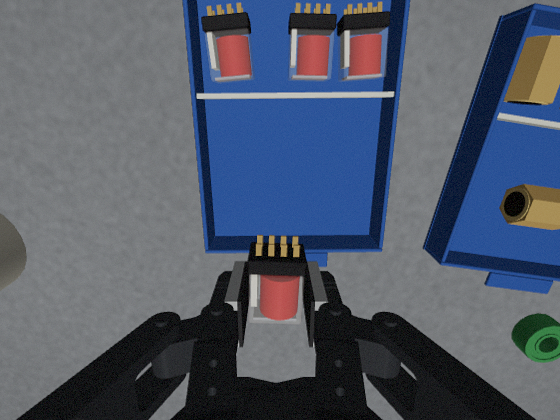

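The relay is held level at (277,285) with its pins toward the divider. I'll move 10 mm further in, lower it and release.

arm_command --pt "0.1 10 0 30 0 0 0" --pt "0.1 0 0 30 0 0 0" --pt "0.1 0 0 15 0 0 0" --pt "0.1 0 0 5 0 0 0" --pt "0.1 0 0 1 0 0 0"

```text
clock: 11.62
ee_pos: [0.6368, 0.1935, 0.0353]
orientation: [-0.0, 0.999, 0.042, 0.001]
wrist_force: [0.4, 0.4, -1.0]
width: 0.319
gripper_force: 29.3
```

arm_command --pt "0.1 0 0 0 0 0 0"

```text
clock: 11.75
ee_pos: [0.6371, 0.1937, 0.0356]
orientation: [-0.0, 0.999, 0.042, 0.001]
wrist_force: [-0.1, -0.5, -1.2]
width: 0.32
gripper_force: 29.3
```

arm_command --pt "0.1 0 0 2 0 0 0" --pt "0.1 0 0 2 0 0 0" --pt "0.1 0 0 0 0 0 0"

```text
clock: 12.12
ee_pos: [0.6369, 0.1936, 0.0319]
orientation: [-0.0, 0.999, 0.042, 0.001]
wrist_force: [-2.9, -2.2, 10.6]
width: 0.319
gripper_force: 30.3
```

arm_command --pt "0.52 0 0 0 0 0 0" --pt "0.52 0 0 0 0 0 0" --pt "0.52 0 0 0 0 0 0"

```text
clock: 12.5
ee_pos: [0.6364, 0.1934, 0.0301]
orientation: [-0.0, 0.999, 0.042, -0.0]
wrist_force: [0.0, 0.3, -0.2]
width: 0.518
gripper_force: 0.0
```

arm_command --pt "0.52 0 0 -30 0 0 0" --pt "0.52 0 0 -60 0 0 0" --pt "0.6 0 0 -50 0 0 0" --pt "0.75 0 0 0 0 0 0"

```text
clock: 13.0
ee_pos: [0.6387, 0.1948, 0.1758]
orientation: [-0.001, 0.999, 0.042, 0.004]
wrist_force: [-0.9, -0.7, -0.5]
width: 0.749
gripper_force: 0.0
```

```bash
python3 - <<'E'
from h import *
s=r.state();print(pose()[0],pose()[1].as_euler('xyz'),s['width'])
look("w7"); find(["relay"])
# bearing A next: yaw ~ pi/2 so that jaws close along x
p,q=go([.433,.226,.12],1.57,.8)
E
```

```text
[0.6387 0.1948 0.1758] [-3.1393 -0.0086  0.0848] 0.7487508850653322
[0.8, -22, -6, 6, np.float64(0.0), np.float64(-0.0), np.float64(-0.165)]
[0.8, -21, -9, 6, np.float64(0.0), np.float64(-0.0), np.float64(-0.165)]
[0.8, -19, -12, 5, np.float64(0.0), np.float64(-0.0), np.float64(-0.165)]
[0.8, -17, -15, 6, np.float64(0.0), np.float64(-0.0), np.float64(-0.165)]
[0.8, -14, -18, 5, np.float64(0.0), np.float64(-0.0), np.float64(-0.165)]
[0.8, -11, -20, 6, np.float64(0.0), np.float64(-0.0), np.float64(-0.165)]
[0.8, -8, -22, 5, np.float64(0.0), np.float64(-0.0), np.float64(-0.165)]
[0.8, -4, -23, 6, np.float64(0.0), np.float64(-0.0), np.float64(-0.165)]
[0.8, 0, -23, 5, np.float64(0.0), np.float64(-0.0), np.float64(-0.165)]
```

```bash
python3 - <<'E'
from h import *
p,q=go([.447,-.234,.14],.18,.75)
E
```

```text
[0.75, -28, 51, 4, np.float64(0.0), np.float64(-0.0), np.float64(-0.012)]
[0.75, -29, 51, 4, np.float64(0.0), np.float64(-0.0), np.float64(-0.012)]
[0.75, -29, 51, 4, np.float64(0.0), np.float64(-0.0), np.float64(-0.012)]
[0.75, -30, 50, 4, np.float64(0.0), np.float64(-0.0), np.float64(-0.012)]
[0.75, -31, 50, 4, np.float64(0.0), np.float64(-0.0), np.float64(-0.012)]
[0.75, -31, 49, 3, np.float64(0.0), np.float64(-0.0), np.float64(-0.012)]
[0.75, -32, 49, 4, np.float64(0.0), np.float64(-0.0), np.float64(-0.012)]
[0.75, -32, 49, 3, np.float64(0.0), np.float64(-0.0), np.float64(-0.012)]
```

View pics/w7.png

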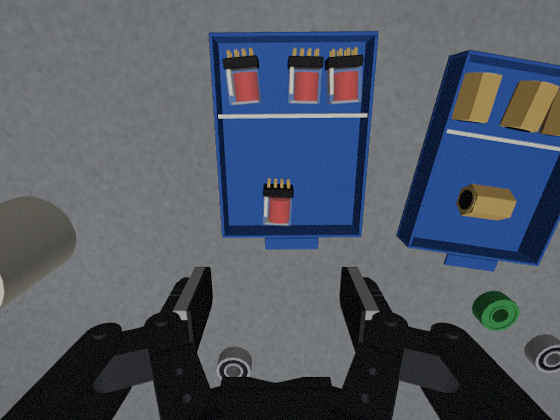

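Relay B lies flat at (278,202) in the front of its drawer, and the coupling is down at (487,202). Next is relay A.

arm_command --pt "0.75 -28 51 4 0 0 -0.012" --pt "0.75 -29 51 4 0 0 -0.012" --pt "0.75 -29 51 4 0 0 -0.012" --pt "0.75 -30 50 4 0 0 -0.012" --pt "0.75 -31 50 4 0 0 -0.012"

```text
clock: 13.72
ee_pos: [0.5157, -0.0759, 0.1484]
orientation: [-0.0, 0.997, 0.072, -0.001]
wrist_force: [0.1, -0.8, 0.9]
width: 0.75
gripper_force: 0.0
```

arm_command --pt "0.75 -31 49 3 0 0 -0.012" --pt "0.75 -32 49 4 0 0 -0.012" --pt "0.75 -32 49 3 0 0 -0.012" --pt "0.75 0 0 0 0 0 0" --pt "0.75 0 0 0 0 0 0"

```text
clock: 14.35
ee_pos: [0.4462, -0.2336, 0.139]
orientation: [-0.001, 0.996, 0.09, -0.001]
wrist_force: [-0.8, 0.8, 0.1]
width: 0.747
gripper_force: 0.0
```

```bash
python3 - <<'E'
from h import *
print(pose()[0],pose()[1].as_euler('xyz'))
im=look("w8"); find(["relay"])
cv2.imwrite("pics/w8c.png",im[60:330,120:440,::-1])
E
```

```text
[ 0.4462 -0.2336  0.139 ] [-3.1395  0.0015  0.1801]
relay 0.58 px 275.0 212.0 n 1521 rect mm [ 444.3 -234.8] [44.7 28.4] ang 7.3
```

View pics/w8c.png

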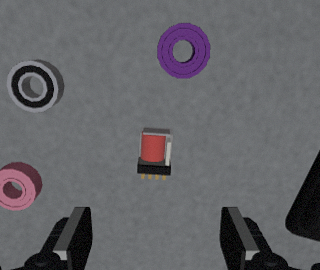

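The relay is centred at full-image pixel (274,211) with its pins toward the robot. It needs about 0.05 rad of yaw correction.

arm_command --pt "0.75 1 1 45 0 0 0.05" --pt "0.75 0 0 45 0 0 0" --pt "0.75 0 0 21 0 0 0" --pt "0.75 0 0 0 0 0 0" --pt "0.1 0 0 0 0 0 0"

```text
clock: 15.08
ee_pos: [0.4492, -0.2343, 0.0303]
orientation: [0.0, 0.998, 0.066, 0.001]
wrist_force: [0.2, -0.0, 0.3]
width: 0.554
gripper_force: 0.0
```

arm_command --pt "0.1 0 0 0 0 0 0" --pt "0.1 0 0 0 0 0 0" --pt "0.1 0 0 0 0 0 0" --pt "0.1 0 0 0 0 0 0"

```text
clock: 15.58
ee_pos: [0.4492, -0.2351, 0.0307]
orientation: [0.001, 0.998, 0.065, 0.001]
wrist_force: [-0.2, 1.0, 6.6]
width: 0.315
gripper_force: 30.2
```

arm_command --pt "0.1 0 0 -30 0 0 0" --pt "0.1 0 0 -60 0 0 0" --pt "0.1 0 0 -10 0 0 0"

```text
clock: 15.95
ee_pos: [0.4505, -0.2359, 0.1339]
orientation: [0.002, 0.998, 0.065, 0.003]
wrist_force: [0.4, -1.0, -0.2]
width: 0.316
gripper_force: 29.8
```

```bash
python3 - <<'E'
from h import *
s=r.state();print(pose()[0],pose()[1].as_euler('xyz'),s['width'],s['gripper_force'])
th=.087; D=np.array([.691,.187]); 
def at(x,y): return D+R.from_euler('z',th).as_matrix()[:2,:2]@np.array([x,y])/1000
p,q=go([*at(-1,-16),.13],.087,.1,sm=55)
E
```

```text
[ 0.4505 -0.2359  0.1339] [ 3.1366 -0.0061  0.1308] 0.3158327016011807 29.798977375030518
[0.1, 32, -41, 0, np.float64(0.001), np.float64(-0.001), np.float64(0.005)]
[0.1, 32, -42, 0, np.float64(0.001), np.float64(-0.001), np.float64(0.005)]
[0.1, 32, -42, 1, np.float64(0.001), np.float64(-0.001), np.float64(0.005)]
[0.1, 32, -42, 1, np.float64(0.001), np.float64(-0.001), np.float64(0.005)]
[0.1, 32, -42, 0, np.float64(0.001), np.float64(-0.001), np.float64(0.005)]
[0.1, 31, -42, 1, np.float64(0.001), np.float64(-0.001), np.float64(0.005)]
[0.1, 31, -42, 0, np.float64(0.001), np.float64(-0.001), np.float64(0.005)]
[0.1, 31, -42, 1, np.float64(0.001), np.float64(-0.001), np.float64(0.005)]
[0.1, 31, -43, 0, np.float64(0.001), np.float64(-0.001), np.float64(0.005)]
```

arm_command --pt "0.1 32 -41 0 0 0 0.005" --pt "0.1 32 -42 0 0 0 0.005" --pt "0.1 32 -42 0 0 0 0.005" --pt "0.1 32 -42 0 0 0 0.005" --pt "0.1 32 -42 0 0 0 0.005"

```text
clock: 16.58
ee_pos: [0.5822, -0.0071, 0.129]
orientation: [0.0, 0.999, 0.052, -0.0]
wrist_force: [1.1, -0.4, -0.1]
width: 0.319
gripper_force: 29.8
```

arm_command --pt "0.1 31 -42 0 0 0 0.005" --pt "0.1 31 -42 0 0 0 0.005" --pt "0.1 31 -42 0 0 0 0.005" --pt "0.1 31 -43 0 0 0 0.005" --pt "0.1 0 0 0 0 0 0"

```text
clock: 17.2
ee_pos: [0.6878, 0.1784, 0.1277]
orientation: [-0.002, 0.999, 0.046, -0.001]
wrist_force: [0.0, -0.8, -0.8]
width: 0.316
gripper_force: 29.8
```

arm_command --pt "0.1 0 0 0 0 0 0" --pt "0.1 0 0 0 0 0 0"

```text
clock: 17.45
ee_pos: [0.6887, 0.1702, 0.1293]
orientation: [0.001, 0.999, 0.042, 0.0]
wrist_force: [-0.3, 0.5, 0.2]
width: 0.314
gripper_force: 29.8
```

```bash
python3 - <<'E'
from h import *
s=r.state();print(pose()[0],pose()[1].as_euler('xyz'),s['width'],s['gripper_force'])
look("w9")
E
```

```text
[0.6887 0.1702 0.1293] [3.1403 0.     0.0838] 0.31439249354939225 29.80774015188217
```

View pics/w9.png

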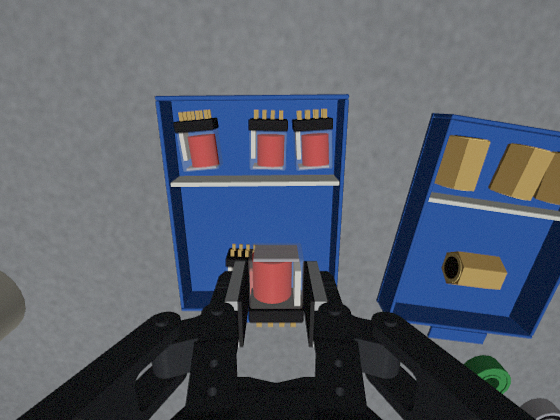

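Relay A is held level at (275,280), and relay B's pins show behind it at (240,250). I'll check the clearances before lowering.

```bash
python3 - <<'E'
from h import *
K,M=wcam(); p=pose()[0]; Q=R.from_euler('z',.084).as_matrix()[:2,:2]
for n,u,h in [("divider",(255,185),.027),("Bpin tip",(240,246),.015),("Bbase L",(227,262),.02),("wallL",(183,295),.03),("wallR",(331,260),.03)]:
    print(n,Q.T@(wray(K,M,u,h)[0]-p[:2])*1000)
print("held relay ends", Q.T@(wray(K,M,(276,246),p[2]+.0-.010)[0]-p[:2])*1000)
E
```

```text
divider [27.8044 13.9958]
Bpin tip [-27.5753  28.4578]
Bbase L [-39.8714  39.2307]
wallL [-65.1326  75.5718]
wallR [-32.9073 -45.4628]
held relay ends [21.3183 -1.3033]
```

arm_command --pt "0.1 0 0 40 0 0 0" --pt "0.1 0 0 30 0 0 0" --pt "0.1 0 0 17 0 0 0" --pt "0.1 0 0 5 0 0 0" --pt "0.1 0 0 2 0 0 0"

```text
clock: 18.12
ee_pos: [0.6892, 0.1722, 0.0363]
orientation: [-0.0, 0.999, 0.043, 0.001]
wrist_force: [-0.0, 0.3, 0.8]
width: 0.317
gripper_force: 29.8
```

arm_command --pt "0.1 0 0 0 0 0 0"

```text
clock: 18.25
ee_pos: [0.6892, 0.1724, 0.0366]
orientation: [-0.0, 0.999, 0.043, 0.001]
wrist_force: [0.1, 0.7, 0.1]
width: 0.322
gripper_force: 29.8
```

arm_command --pt "0.1 0 0 2 0 0 0" --pt "0.1 0 0 1 0 0 0" --pt "0.1 0 0 0 0 0 0"

```text
clock: 18.62
ee_pos: [0.6891, 0.1724, 0.0339]
orientation: [-0.0, 0.999, 0.043, 0.001]
wrist_force: [-1.8, -1.3, 5.4]
width: 0.315
gripper_force: 30.5
```

arm_command --pt "0.48 0 0 0 0 0 0" --pt "0.48 0 0 0 0 0 0" --pt "0.48 0 0 0 0 0 0"

```text
clock: 19.0
ee_pos: [0.6885, 0.1722, 0.0321]
orientation: [-0.0, 0.999, 0.043, -0.0]
wrist_force: [-0.3, 0.0, 0.8]
width: 0.483
gripper_force: 0.0
```

arm_command --pt "0.48 0 0 -30 0 0 0" --pt "0.48 0 0 -60 0 0 0" --pt "0.6 0 0 -40 0 0 0" --pt "0.8 0 0 0 0 0 0"

```text
clock: 19.5
ee_pos: [0.6905, 0.1732, 0.1673]
orientation: [-0.001, 0.999, 0.043, 0.004]
wrist_force: [0.0, 0.8, 0.2]
width: 0.788
gripper_force: 0.0
```

```bash
python3 - <<'E'
from h import *
s=r.state();print(pose()[0],pose()[1].as_euler('xyz'),s['width'],s['clock'])
im=look("w10"); find(["relay"],.2)
# bearing A, jaws along world x
p,q=go([.4335,.2265,.12],1.57,.8)
E
```

```text
[0.6905 0.1732 0.1673] [-3.1398 -0.0075  0.0856] 0.7881624021596 19.5
relay 0.64 px 276.0 209.0 n 1347 rect mm [682.7 170.6] [47.2 27.5] ang 4.4
[0.8, -28, -8, 5, np.float64(0.0), np.float64(-0.0), np.float64(-0.165)]
[0.8, -26, -13, 5, np.float64(0.0), np.float64(-0.0), np.float64(-0.165)]
[0.8, -23, -17, 5, np.float64(0.0), np.float64(-0.0), np.float64(-0.165)]
[0.8, -20, -21, 5, np.float64(0.0), np.float64(-0.0), np.float64(-0.165)]
[0.8, -17, -24, 4, np.float64(0.0), np.float64(-0.0), np.float64(-0.165)]
[0.8, -13, -26, 5, np.float64(0.0), np.float64(-0.0), np.float64(-0.165)]
[0.8, -8, -28, 4, np.float64(0.0), np.float64(-0.0), np.float64(-0.165)]
[0.8, -4, -28, 5, np.float64(0.0), np.float64(-0.0), np.float64(-0.165)]
[0.8, 2, -29, 4, np.float64(0.0), np.float64(-0.0), np.float64(-0.165)]
```

View pics/w10.png

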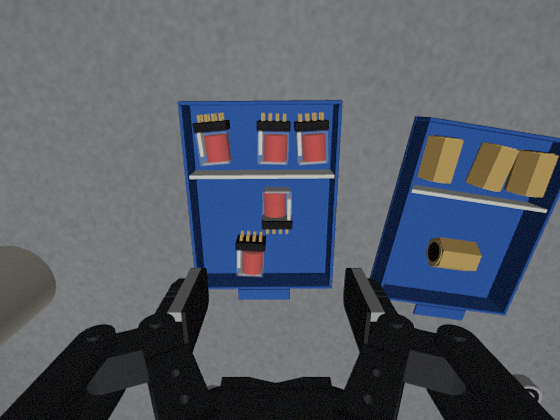

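Both relays lie flat and apart at (277,210) and (251,255). Next is bearing A.

arm_command --pt "0.8 -28 -8 5 0 0 -0.165" --pt "0.8 -26 -13 5 0 0 -0.165" --pt "0.8 -23 -17 5 0 0 -0.165" --pt "0.8 -20 -21 5 0 0 -0.165" --pt "0.8 -17 -24 4 0 0 -0.165"

```text
clock: 20.23
ee_pos: [0.5447, 0.2024, 0.1362]
orientation: [-0.0, 0.897, 0.442, -0.002]
wrist_force: [0.5, -0.3, 0.9]
width: 0.797
gripper_force: 0.0
```

arm_command --pt "0.8 -13 -26 5 0 0 -0.165" --pt "0.8 -8 -28 4 0 0 -0.165" --pt "0.8 -4 -28 5 0 0 -0.165" --pt "0.8 2 -29 4 0 0 -0.165" --pt "0.8 0 0 0 0 0 0"

```text
clock: 20.85
ee_pos: [0.4307, 0.2268, 0.1187]
orientation: [-0.001, 0.706, 0.709, -0.002]
wrist_force: [1.2, -0.7, 0.5]
width: 0.798
gripper_force: 0.0
```

arm_command --pt "0.8 0 0 0 0 0 0"

```text
clock: 20.98
ee_pos: [0.4338, 0.2261, 0.1196]
orientation: [-0.0, 0.708, 0.706, -0.0]
wrist_force: [1.3, 0.1, -0.9]
width: 0.799
gripper_force: 0.0
```

```bash
python3 - <<'E'
from h import *
print(pose()[0],pose()[1].as_euler('xyz'))
im=look("w11"); find(["bearing"],.2)
for d in mark_of("wrist","bearing_a_center"): print(d['conf'],d['centre'])
p,q=go([.4335,.2265,.0235],1.57,.8,sm=40)
E
```

```text
[0.4338 0.2261 0.1196] [-3.1405  0.0003  1.5685]
bearing 0.57 px 274.0 216.0 n 2078 rect mm [432.8 225. ] [45.1 40.4] ang 89.9
0.95 [0.4322, 0.2248, 0.0088]
[0.8, 0, 0, 32, np.float64(-0.0), np.float64(-0.0), np.float64(-0.0)]
[0.8, 0, 0, 32, np.float64(-0.0), np.float64(-0.0), np.float64(-0.0)]
[0.8, 0, -1, 33, np.float64(-0.0), np.float64(-0.0), np.float64(-0.0)]
```

arm_command --pt "0.8 -1 -1 40 0 0 0" --pt "0.8 0 0 40 0 0 0" --pt "0.8 0 0 17 0 0 0" --pt "0.8 0 0 0 0 0 0" --pt "0.1 0 0 0 0 0 0" --force 40

```text
clock: 21.75
ee_pos: [0.4335, 0.2265, 0.0246]
orientation: [0.0, 0.707, 0.707, 0.001]
wrist_force: [0.5, -0.4, -0.2]
width: 0.605
gripper_force: 0.0
```

arm_command --pt "0.1 0 0 0 0 0 0" --pt "0.1 0 0 0 0 0 0" --pt "0.1 0 0 0 0 0 0" --pt "0.1 0 0 0 0 0 0"

```text
clock: 22.25
ee_pos: [0.4336, 0.2264, 0.025]
orientation: [0.001, 0.707, 0.707, 0.001]
wrist_force: [-1.5, -0.5, 7.0]
width: 0.449
gripper_force: 39.3
```

arm_command --pt "0.1 0 0 -20 0 0 0" --pt "0.1 0 0 -50 0 0 0" --pt "0.1 0 0 -40 0 0 0"

```text
clock: 22.62
ee_pos: [0.4327, 0.2264, 0.1365]
orientation: [0.0, 0.707, 0.707, 0.001]
wrist_force: [0.8, 0.7, -0.9]
width: 0.444
gripper_force: 40.5
```

```bash
python3 - <<'E'
from h import *
s=r.state();print(pose()[0],pose()[1].as_euler('xyz'),s['width'],s['gripper_force'])
th=.04; D=np.array([.680,-.211])
def at(x,y): return D+R.from_euler('z',th).as_matrix()[:2,:2]@np.array([x,y])/1000
print(at(-30,30),at(-30,-30))
p,q=go([*at(-30,30),.13],1.57+.04,.1,sm=55)
E
```

```text
[0.4327 0.2264 0.1365] [ 3.14   -0.0007  1.5716] 0.4436166727652166 40.52701413631439
[ 0.6488 -0.1822] [ 0.6512 -0.2422]
[0.1, -45, 24, 1, np.float64(0.0), np.float64(-0.0), np.float64(-0.004)]
[0.1, -46, 24, 1, np.float64(0.0), np.float64(-0.0), np.float64(-0.004)]
[0.1, -46, 24, 1, np.float64(0.0), np.float64(-0.0), np.float64(-0.004)]
[0.1, -46, 23, 1, np.float64(0.0), np.float64(-0.0), np.float64(-0.004)]
[0.1, -46, 23, 1, np.float64(0.0), np.float64(-0.0), np.float64(-0.004)]
[0.1, -46, 23, 0, np.float64(0.0), np.float64(-0.0), np.float64(-0.004)]
[0.1, -46, 23, 1, np.float64(0.0), np.float64(-0.0), np.float64(-0.004)]
[0.1, -46, 23, 0, np.float64(0.0), np.float64(-0.0), np.float64(-0.004)]
[0.1, -45, 22, 1, np.float64(0.0), np.float64(-0.0), np.float64(-0.004)]
```

arm_command --pt "0.1 -45 24 1 0 0 -0.004" --pt "0.1 -46 24 1 0 0 -0.004" --pt "0.1 -46 24 1 0 0 -0.004" --pt "0.1 -46 23 1 0 0 -0.004" --pt "0.1 -46 23 1 0 0 -0.004"

```text
clock: 23.25
ee_pos: [0.5534, -0.0038, 0.1303]
orientation: [0.001, 0.7, 0.714, 0.001]
wrist_force: [0.9, 1.1, -1.1]
width: 0.441
gripper_force: 40.6
```

arm_command --pt "0.1 -46 23 0 0 0 -0.004" --pt "0.1 -46 23 1 0 0 -0.004" --pt "0.1 -46 23 0 0 0 -0.004" --pt "0.1 -45 22 1 0 0 -0.004" --pt "0.1 0 0 0 0 0 0"

```text
clock: 23.88
ee_pos: [0.6487, -0.189, 0.1272]
orientation: [0.001, 0.697, 0.717, 0.0]
wrist_force: [-1.2, -0.3, -0.8]
width: 0.443
gripper_force: 40.7
```

arm_command --pt "0.1 0 0 0 0 0 0" --pt "0.1 0 0 0 0 0 0"

```text
clock: 24.12
ee_pos: [0.6482, -0.1812, 0.1275]
orientation: [0.0, 0.693, 0.721, 0.001]
wrist_force: [-0.9, 0.9, -0.7]
width: 0.448
gripper_force: 40.7
```

```bash
python3 - <<'E'
from h import *
s=r.state();print(pose()[0],pose()[1].as_euler('xyz'),s['width'],s['gripper_force'])
im=look("w12")
for d in mark_of("wrist","drawer_bearing"): print(d['conf'],d['centre'])
E
```

```text
[ 0.6482 -0.1812  0.1275] [ 3.1406 -0.0006  1.6091] 0.44772980030706444 40.68341910839081
0.8 [0.6803, -0.2095, 0.0023]
```

View pics/w12.png

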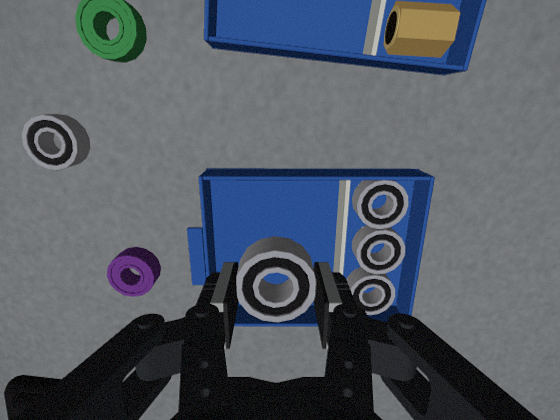

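The bearing is held level at (276,285), centred between the front wall and the divider (columns 210–340).

arm_command --pt "0.1 0 0 40 0 0 0" --pt "0.1 0 0 35 0 0 0" --pt "0.1 0 0 17 0 0 0" --pt "0.1 0 0 5 0 0 0" --pt "0.1 0 0 1 0 0 0"

```text
clock: 24.85
ee_pos: [0.6489, -0.1827, 0.0294]
orientation: [0.001, 0.694, 0.72, 0.0]
wrist_force: [0.7, 0.2, -1.2]
width: 0.449
gripper_force: 40.7
```

arm_command --pt "0.1 0 0 0 0 0 0"

```text
clock: 24.98
ee_pos: [0.649, -0.1828, 0.0298]
orientation: [0.001, 0.694, 0.72, 0.001]
wrist_force: [0.6, 0.3, -1.2]
width: 0.447
gripper_force: 40.7
```

arm_command --pt "0.1 0 0 1 0 0 0" --pt "0.1 0 0 1 0 0 0" --pt "0.1 0 0 0 0 0 0"

```text
clock: 25.35
ee_pos: [0.6488, -0.183, 0.0281]
orientation: [0.001, 0.694, 0.72, 0.0]
wrist_force: [-3.6, 0.6, 8.9]
width: 0.443
gripper_force: 41.7
```

arm_command --pt "0.6 0 0 0 0 0 0" --pt "0.6 0 0 0 0 0 0" --pt "0.6 0 0 0 0 0 0"

```text
clock: 25.72
ee_pos: [0.6482, -0.1828, 0.0262]
orientation: [-0.0, 0.694, 0.72, 0.0]
wrist_force: [-1.1, -0.4, -0.3]
width: 0.604
gripper_force: 0.0
```

arm_command --pt "0.6 0 0 -30 0 0 0" --pt "0.6 0 0 -60 0 0 0" --pt "0.6 0 0 -10 0 0 0" --pt "0.8 0 0 0 0 0 0"

```text
clock: 26.22
ee_pos: [0.6486, -0.1829, 0.127]
orientation: [0.001, 0.694, 0.72, 0.0]
wrist_force: [-0.2, 0.9, 1.1]
width: 0.787
gripper_force: 0.0
```

```bash
python3 - <<'E'
from h import *
s=r.state();print(pose()[0],pose()[1].as_euler('xyz'),s['width'],s['clock'])
im=look("w13"); find(["bearing"],.2)
p,q=go([.483,-.131,.12],1.57,.75)
E
```

```text
[ 0.6486 -0.1829  0.127 ] [3.1401 0.0006 1.6068] 0.7870102598534549 26.225
bearing 0.63 px 275.0 215.0 n 2049 rect mm [ 649.5 -185.4] [41.5 45.5] ang 2.0
[0.75, 19, -54, 2, np.float64(-0.001), np.float64(-0.0), np.float64(0.012)]
[0.75, 19, -54, 1, np.float64(-0.001), np.float64(-0.0), np.float64(0.012)]
[0.75, 18, -55, 2, np.float64(-0.001), np.float64(-0.0), np.float64(0.012)]
```

arm_command --pt "0.75 19 -54 2 0 0 0.012" --pt "0.75 19 -54 1 0 0 0.012" --pt "0.75 18 -55 2 0 0 0.012" --pt "0.75 0 0 0 0 0 0" --pt "0.75 0 0 0 0 0 0"

```text
clock: 26.95
ee_pos: [0.4837, -0.1314, 0.1208]
orientation: [-0.0, 0.707, 0.707, -0.0]
wrist_force: [-0.3, -0.4, 0.1]
width: 0.753
gripper_force: 0.0
```

```bash
python3 - <<'E'
from h import *
print(pose()[0],pose()[1].as_euler('xyz'))
im=look("w14"); find(["bearing"],.2)
b=im[216-25:216+25,274-25:274+25].reshape(-1,3).astype(int); print("max chroma",np.percentile(b.max(1)-b.min(1),95))
E
```

```text
[ 0.4837 -0.1314  0.1208] [-3.1412  0.0001  1.5699]
bearing 0.76 px 473.0 275.0 n 2291 rect mm [ 651.5 -184.9] [40.8 55.1] ang 46.3
max chroma 9.0
```

```bash
python3 - <<'E'
from h import *
K,M=wcam(); g=cv2.imread("pics/w14.png",0)
c=cv2.HoughCircles(cv2.medianBlur(g,3)[140:300,190:360],cv2.HOUGH_GRADIENT,1,40,param1=120,param2=25,minRadius=18,maxRadius=40)
for u,v,rr in c[0]: print(u+190,v+140,rr,wray(K,M,(u+190,v+140),.0175)[0])
E
```

```text
271.5 217.5 24.3 [ 0.4828 -0.1314]
```

The ring is grey (no colour) and sits at (271,217), so it is the real bearing. It's within 1 mm of the TCP.

arm_command --pt "0.75 0 -1 40 0 0 0" --pt "0.75 0 0 40 0 0 0" --pt "0.75 0 0 17 0 0 0" --pt "0.75 0 0 0 0 0 0" --pt "0.1 0 0 0 0 0 0"

```text
clock: 27.68
ee_pos: [0.4843, -0.1307, 0.0256]
orientation: [0.001, 0.707, 0.707, 0.001]
wrist_force: [-0.6, 0.6, 0.2]
width: 0.549
gripper_force: 0.0
```

arm_command --pt "0.1 0 0 0 0 0 0" --pt "0.1 0 0 0 0 0 0" --pt "0.1 0 0 0 0 0 0" --pt "0.1 0 0 0 0 0 0"

```text
clock: 28.18
ee_pos: [0.4842, -0.1309, 0.026]
orientation: [0.001, 0.707, 0.707, 0.001]
wrist_force: [-1.7, 1.4, 6.7]
width: 0.447
gripper_force: 39.8
```

arm_command --pt "0.1 0 0 -20 0 0 0" --pt "0.1 0 0 -50 0 0 0" --pt "0.1 0 0 -40 0 0 0"

```text
clock: 28.55
ee_pos: [0.4834, -0.1305, 0.1375]
orientation: [0.001, 0.707, 0.707, 0.0]
wrist_force: [0.5, 0.1, -0.2]
width: 0.445
gripper_force: 40.4
```

```bash
python3 - <<'E'
from h import *
s=r.state();print(pose()[0],pose()[1].as_euler('xyz'),s['width'],s['gripper_force'])
p,q=go([.651,-.242,.13],1.61,.1,sm=50)
E
```

```text
[ 0.4834 -0.1305  0.1375] [3.1397 0.0005 1.5715] 0.4449151552502566 40.439273715019226
[0.1, -22, 33, 2, np.float64(0.0), np.float64(0.0), np.float64(-0.008)]
[0.1, -23, 33, 1, np.float64(0.0), np.float64(0.0), np.float64(-0.008)]
[0.1, -23, 33, 2, np.float64(0.0), np.float64(0.0), np.float64(-0.008)]
[0.1, -23, 33, 1, np.float64(0.0), np.float64(0.0), np.float64(-0.008)]
[0.1, -23, 34, 2, np.float64(0.0), np.float64(0.0), np.float64(-0.008)]
```

arm_command --pt "0.1 -22 33 2 0 0 -0.008" --pt "0.1 -23 33 1 0 0 -0.008" --pt "0.1 -23 33 2 0 0 -0.008" --pt "0.1 -23 33 1 0 0 -0.008" --pt "0.1 -23 34 2 0 0 -0.008"

```text
clock: 29.18
ee_pos: [0.6518, -0.2433, 0.1284]
orientation: [0.001, 0.693, 0.721, 0.001]
wrist_force: [0.5, -0.6, -0.3]
width: 0.445
gripper_force: 40.6
```

arm_command --pt "0.1 0 0 0 0 0 0" --pt "0.1 0 0 0 0 0 0" --pt "0.1 0 0 0 0 0 0"

```text
clock: 29.55
ee_pos: [0.6504, -0.2415, 0.1275]
orientation: [0.0, 0.693, 0.721, 0.0]
wrist_force: [0.4, 0.2, -1.4]
width: 0.441
gripper_force: 40.6
```

```bash
python3 - <<'E'
from h import *
s=r.state();print(pose()[0],pose()[1].as_euler('xyz'),s['width'])
im=look("w15"); find(["bearing"],.2)
E
```

```text
[ 0.6504 -0.2415  0.1275] [3.1409 0.0001 1.6116] 0.44053518722514334
bearing 0.62 px 277.0 140.0 n 1963 rect mm [ 649.7 -184.9] [39.9 39.9] ang 66.8
```

View pics/w15.png

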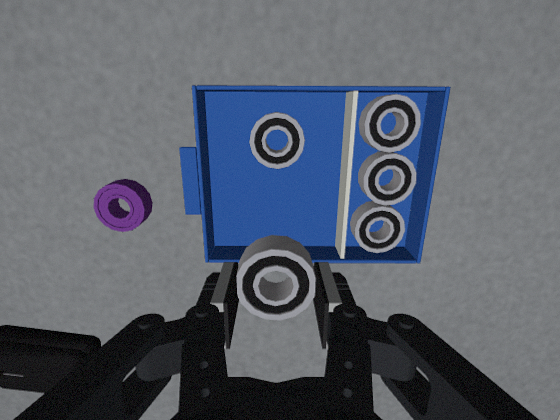

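Bearing A lies flat at (277,140), and bearing B is held at (276,285). I'll check the distance to the near wall before lowering.

```bash
python3 - <<'E'
from h import *
K,M=wcam()
for n,u in [("far rim in",(275,91)),("near rim in",(275,248)),("near rim out",(275,262))]: print(n,wray(K,M,u,.03)[0])
E
```

```text
far rim in [ 0.6471 -0.151 ]
near rim in [ 0.6517 -0.265 ]
near rim out [ 0.6522 -0.2772]
```

arm_command --pt "0.1 2 0 40 0 0 0" --pt "0.1 0 0 35 0 0 0" --pt "0.1 0 0 17 0 0 0" --pt "0.1 0 0 5 0 0 0" --pt "0.1 0 0 1 0 0 0"

```text
clock: 30.28
ee_pos: [0.6513, -0.2401, 0.0297]
orientation: [0.001, 0.693, 0.721, 0.0]
wrist_force: [-0.6, 0.0, -0.5]
width: 0.446
gripper_force: 40.6
```

arm_command --pt "0.1 0 0 1 0 0 0" --pt "0.1 0 0 0 0 0 0"

```text
clock: 30.52
ee_pos: [0.6516, -0.2402, 0.0291]
orientation: [0.001, 0.693, 0.721, 0.001]
wrist_force: [-1.9, 0.8, 7.3]
width: 0.443
gripper_force: 41.2
```

Floor contact (7 N). Releasing.

arm_command --pt "0.6 0 0 0 0 0 0" --pt "0.6 0 0 0 0 0 0" --pt "0.6 0 0 0 0 0 0"

```text
clock: 30.9
ee_pos: [0.6506, -0.2401, 0.0272]
orientation: [-0.0, 0.693, 0.721, 0.0]
wrist_force: [0.5, 0.5, -0.9]
width: 0.6
gripper_force: 0.0
```

arm_command --pt "0.6 0 0 -30 0 0 0" --pt "0.6 0 0 -60 0 0 0" --pt "0.6 0 0 -60 0 0 0" --pt "0.6 0 0 -40 0 0 0" --pt "0.6 0 0 0 0 0 0"

```text
clock: 31.52
ee_pos: [0.6524, -0.2399, 0.2219]
orientation: [0.003, 0.693, 0.721, 0.002]
wrist_force: [0.8, 0.0, -0.5]
width: 0.6
gripper_force: 0.0
```

```bash
python3 - <<'E'
from h import *
s=r.state();print(pose()[0],s['width'],s['clock'])
im=eyes.get_image("scene"); cv2.imwrite("pics/end.png",cv2.resize(im[140:350,100:520,::-1],None,fx=1.9,fy=1.9,interpolation=cv2.INTER_CUBIC))
look("w16"); find(["bearing","relay"],.2)
E
```

```text
[ 0.6524 -0.2399  0.2219] 0.6004368938332211 31.525
bearing 0.85 px 274.0 132.0 n 1053 rect mm [ 649.  -184.8] [39.7 39. ] ang 28.7
```

View pics/end.png

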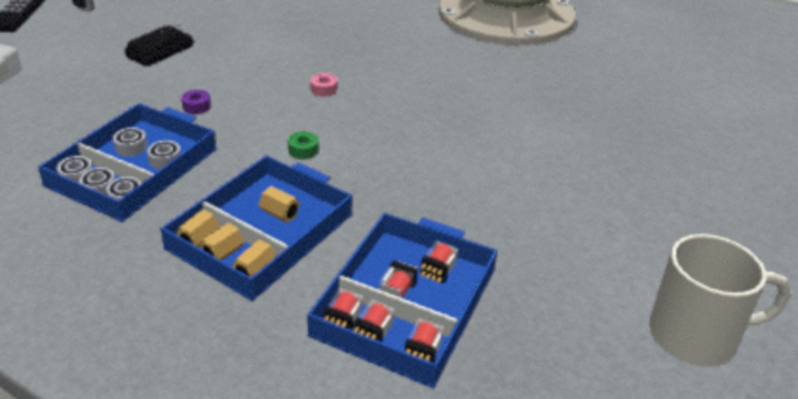

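In the final scene view all five parts lie flat in the right front compartments. The mug, the mouse and the coloured rings have not moved.

```bash
python3 -c "
from h import *
print(r.hand_in())"
```

```text
the job is handed in; nothing more can be done
None
```

The job is handed in: both bearings, both relays and the brass coupling lie flat in the front compartments of their own drawers, with the mug, mouse and coloured rings left in place; the hand-in returned no verdict.

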